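# Register the ore section and run the rotary stage round

## Robot

A 6-joint arm with a two-finger parallel gripper is mounted at the origin on the work surface. World frame = base frame: x ahead of the robot, y to its left, z up, the work surface at z = 0. Lengths are in m, angles in rad, forces in N, time in s.
With the tool pointing down it reaches from about 0.3 to 0.775 m from the base axis. Payload 14.6 kg.
Tool frame: the origin (TCP) lies midway between the tips of the shut fingers; the grasp point (between the pads) lies 19 mm behind it (tcp_to_grasp is the distance from the TCP to the grasp point, in m); z points along the fingers, y is the line along which they close (so a half turn about z gives the same grasp; the last joint's range is limited). The gripper opens to 94 mm and grips with 3 to 60 N. Pads are 16 mm wide; open, the fingers measure 119 mm over their backs; the gripper's body (75 mm by 177 mm) begins 78 mm behind the grasp point.
Start: joints at [1.144, 0.3, 1.521, -0, 1.321, -0.067], TCP at [0.194, 0.515, 0.181] pointing down, gripper open.
Joint ranges: [-3.03, 3.03], [-0.79, 2.21], [0.23, 2.52], [-1.04, 4.18], [0, 3.07], [-2.55, 2.55]. Speed limits (rad/s): [2.22, 2.22, 2.57, 3.14, 3.14, 3.14].

## Interface

Orientations are given as [roll, pitch, yaw] about the fixed x, y, z axes, in that order (R = Rz(yaw) Ry(pitch) Rx(roll)).
In Python, from station import * gives the robot as it stands.
- The arm moves only by the tool send_rows, never from a script. Its argument "motion" is a list of rows, each a list of 3 entries, a list of its own where there are three numbers: the shift along the tool's x, y, z in units of 0.03 m (1.0 is 0.03 m), then the turn, a rotation vector about the tool's x, y, z in units of 0.12 rad (1.0 is 0.12 rad), then the opening, from -1 (shut) to 1 (fully open). In form: [[[x, y, z], [rx, ry, rz], grip], ...]. A call has 1 to 12 rows; each row shifts and turns the commanded pose from where the row before left it, along the tool's axes as they then stand; what a row does not reach is not made up. A row lasts 1/10 s, in which the tool goes at most 50 mm and 8.59 degrees, less where a joint would pass 70% of its speed; a pose out of reach is approached as far as the arm can. A call with a number of a shift or a turn outside -1 to 1 is refused whole. A call with a gripper value outside its range is refused whole. The fingers move at their own pace and stop on an object; "squeeze" is the grip in N (left out, the last holds). Time passes only in rows, so rows that do not move let the fingers close. It gives the time, the measured TCP pose, the force, the opening and the grip force at its end, in the units of the state.
- get_obs(): the state, without advancing time (a new reading comes with each control period).
- camera(name): name is "side" or "top"; returns a dict with "pixels" (400x640x3 uint8, red, green, blue), "depth" (400x640 float32, m along the optical axis (not along the pixel's ray), 0 where there is no reading), "fx", "fy", "cx", "cy" (pixels), "rvec" (rotation vector, rad) and "tvec" (3), from world to camera coordinates, as OpenCV has them. Camera axes: x right, y down, z forward; pixel columns grow to the right and rows downward; lengths in m; the calibration is good to about 2 mm. A picture is of the moment at which its call begins.
- hand_in(): hands the job in; it is judged then, once.
The state is a dict: "time_s": time; "qpos": joint angles; "joint_vel": joint speeds; "tau": joint torques, N m; "ee_pos": TCP position; "eef_rot": TCP orientation; "force": force on the tool from outside, world axes, zero at the start; "moment": the same for the moment, N m; "grip_width": finger opening in m; "grip_force": force on a finger pad.
Only numpy, scipy, OpenCV 4.12 (cv2) and the standard library are available. Lean on these libraries where they do the work, as an engineer would, in place of code of your own. Each camera call takes 0.05 s, during which the arm holds its last target. There are 200 camera calls.

## Task

First slide the amber specimen block on the black rotary stage flush against both brass stops. Then, with the block left lying there, turn the stage by its pegs clockwise (seen from above), gently, through its full turn and a little more until it meets its end stop and will go no further. Leave the block flush against both stops, and leave the lens, the oil bottle and the slide box where they are.

Things in the scene. Friction and masses are not known exactly. Their poses are not given: they have to be found in the camera images.
- turn (a joint): Angle of the rotary stage, rad; grows clockwise seen from above. Travel 0 to 6.95, where a hard end stop is felt; starts at 0.05 to 0.6. Stiff (about 2.5 N at a peg), stays where left. At the end stop the broad yellow mark on the disc faces the yellow index on the stand, but the two are also close at the start: a whole turn is needed.
- stage_mid (a point): Centre of the top of the black disc (diameter 190 mm, top 60 mm above the table), on the axis; turns with it, z up. Two brass stop bars, 10 mm high, 6 mm wide: one 44 mm long along x, working face at y = -14 mm looking to +y; one 26 mm long along y, working face at x = -23 mm looking to +x. A block flush on both, its long side on the long bar, is centred on the axis.
- peg0 (a point): Centre of the top of an upright aluminium peg fixed on the disc, diameter 12 mm, 32 mm tall (top 92 mm above the table), 80 mm from the axis, at +45 degrees in the stage_mid frame.
- peg1 (a point): The same, second peg, at 165 degrees in the stage_mid frame.
- peg2 (a point): The same, third peg, at 285 degrees in the stage_mid frame.
- reader (a point): Centre of the grey arm of the scale reader on the fixed stand: 51 mm long (radial), 34 wide, 14 thick, reaching inward to 74 mm from the axis; underside 100, top 114 (lens 120) mm above the table. Pegs pass beneath it, a finger cannot: let go and use another peg. Its post (18 x 34 mm) stands 107 to 125 mm from the axis.
- index (a point): Top of the small white post with the yellow index mark (10 x 12 mm, 60 mm above the table), fixed to the stand 104 mm from the axis, across from the reader.
- stand: White foot of the rotary stage, fixed to the table, 250 x 200 mm, 20 mm high. Origin on the table, on the turning axis; its +x points to the reader.
- section: Loose specimen block of amber resin with a stone slice in its top, 46 (x) x 28 (y) x 18 (z) mm, about 80 g, lying on the disc. Origin at the centre of its underside. Its x must lie along the x of stage_mid.
- section_mid (a point): Centre of the specimen block, 9 mm above its underside.
- objective: Microscope objective lens standing on the table, steel, diameter 32 mm, 52 mm tall; origin at the centre of its underside. Not to be disturbed.
- oil: Small amber oil bottle with a black cap, diameter 34 mm, 75 mm tall; origin at the centre of its underside. Not to be disturbed.
- slidebox: Closed blue slide box, 60 x 85 x 28 mm; origin at the centre of its underside. Not to be disturbed.

How it is judged:
On the way, in this order (a step that is already met when the one before it is completed fails the run):
1. the block lies flush against both stops, before the stage has been turned far (x of section_mid in the frame of stage_mid between -0.002 and 0.002 m and y of section_mid in the frame of stage_mid between -0.002 and 0.002 m and z of section_mid in the frame of stage_mid between 0.006 and 0.012 m and angle between the x axis of section and the x axis of stage_mid, either way round below 0.05 rad and value of joint turn below 1.2 rad), for 0.2 s.
2. the stage has been turned clockwise past half way, the block still in place (x of section_mid in the frame of stage_mid between -0.002 and 0.002 m and y of section_mid in the frame of stage_mid between -0.002 and 0.002 m and z of section_mid in the frame of stage_mid between 0.006 and 0.012 m and angle between the x axis of section and the x axis of stage_mid, either way round below 0.05 rad and value of joint turn above 3.6 rad), for 0.1 s.
At the end, for the whole second after the job is handed in: The stage rests within 0.06 rad of its end stop; the block lies on it at rest, flush with both stops: centre within 2 mm of the registered place along each axis, square to within 0.05 rad (value of joint turn above 6.89 rad and velocity of joint turn between -0.05 and 0.05 rad/s and linear speed of section below 0.02 m/s and x of section_mid in the frame of stage_mid between -0.002 and 0.002 m and y of section_mid in the frame of stage_mid between -0.002 and 0.002 m and z of section_mid in the frame of stage_mid between 0.006 and 0.012 m and angle between the x axis of section and the x axis of stage_mid, either way round below 0.05 rad); the robot touches nothing.
It fails at once if a bystander (lens, oil bottle, slide box) is moved more than 20 mm (distance of any of objective, oil, slidebox from where it was at the start of the episode above 0.02 m).
It fails at once if the block is tipped (angle between section's own z axis and vertical above 0.35 rad).
It fails at once if the stage is forced: a finger presses on it with more than 80 N (contact force between the fingers and turn above 80 N).
It also fails if it takes over 72 s, if anything falls off the work surface, if the arm or the gripper's body presses on something with over 40 N, if the wrist force passes 120 N, or if a joint passes its speed limit or range.

## Working session

There is one attempt and no reset: what is moved stays moved. The work goes in short steps, Python scripts to look and compute and a tool call to move; the robot and the scene stay as the last step left them, time stands still between calls to the robot, and variables do not carry over. Pictures are saved under pics/ and viewed, at most 11 in all, crops included, and the job is handed in when it is done.

Besides the shell and the picture viewer there is one more tool, called as name([rows], argument=value, ...), one row to a line, values as JSON. send_rows: Moves the arm, as the interface text tells. Its arguments: {"type":"object","properties":{"motion":{"type":"array"},"squeeze":{"type":"number"}},"required":["motion"]}

```bash
mkdir -p pics; ls; python3 - <<'E'
from station import *
import cv2,numpy as np
o=get_obs();print(o)
ims=[]
for n in("top","side"):
    c=camera(n);np.savez(f"{n}0.npz",**c);cv2.imwrite(f"pics/{n}0.png",c["pixels"][:,:,::-1]);print(n,c["fx"],c["fy"],c["cx"],c["cy"],c["rvec"],c["tvec"])
E
```

```text
pics
{'time_s': 0.0, 'qpos': array([ 1.14441408e+00,  3.00468137e-01,  1.52159744e+00, -4.07732243e-05,
        1.32072441e+00, -6.65789225e-02]), 'joint_vel': array([-0.00037804, -0.00021048,  0.00095853, -0.00210746,  0.00039918,
        0.00041925]), 'tau': array([-2.27492710e-03, -5.31806874e+01, -3.52742136e+01,  7.07335328e-02,
        2.43918621e-02, -1.22786423e-04]), 'ee_pos': array([0.19352555, 0.51450103, 0.18088106]), 'eef_rot': array([-3.14039535e+00, -4.02527665e-05,  2.78179942e+00]), 'force': array([0.46061239, 0.08470246, 0.16775814]), 'moment': array([-0.02723297,  0.0316531 ,  0.02045973]), 'grip_force': 0.0, 'grip_width': 0.0937598971533719}
top 455.69483583768476 455.69483583768476 326.6096043582216 200.91784727415 [ 2.1097937  -2.09402797  0.2343418 ] [0.03508375 0.59974012 0.89092432]
side 395.1205340836557 395.1205340836557 311.78823393942 193.52742997281544 [ 0.88306144 -2.58020086  1.04142143] [0.48551672 0.30780665 0.66307597]
```

View pics/top0.png

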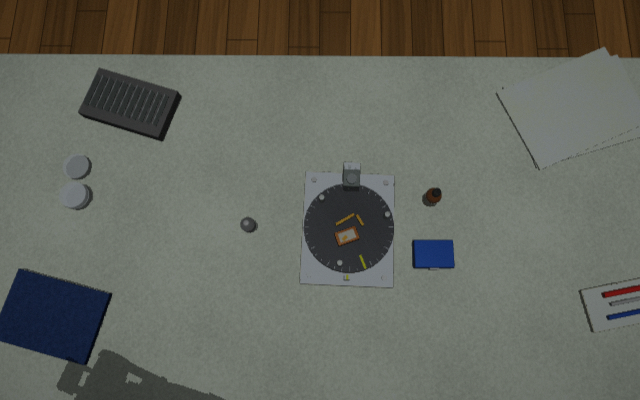

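View pics/side0.png

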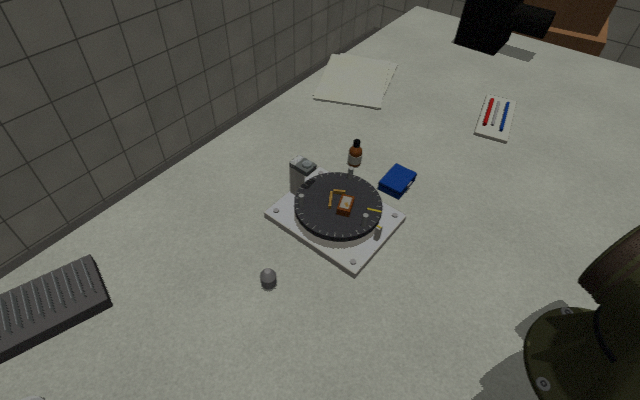

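The top view shows the stage with disc centre near (349,228), reader at (351,175), index at (346,277), pegs at (322,197), (388,214) and (340,263), and the brass bars at (345,219) and (360,219). The block is at (347,237), the lens at (248,225), the oil at (432,196) and the box at (433,254). The side view shows the same layout with nothing hidden.

```bash
cat > h.py <<'E'
import cv2,numpy as np
from station import *
def ray(c,uv,z):
    R=cv2.Rodrigues(c["rvec"])[0];t=np.ravel(c["tvec"]);uv=np.atleast_2d(np.float64(uv))
    d=np.c_[(uv[:,0]-c["cx"])/c["fx"],(uv[:,1]-c["cy"])/c["fy"],np.ones(len(uv))]@R
    o=-R.T@t
    return o+d*((z-o[2])/d[:,2])[:,None]
def blobs(c,lo,hi,box,amin=8):
    hsv=cv2.cvtColor(c["pixels"],cv2.COLOR_RGB2HSV);m=cv2.inRange(hsv,lo,hi)
    k=np.zeros_like(m);x0,y0,x1,y1=box;k[y0:y1,x0:x1]=1;m=m*k
    n,l,s,ce=cv2.connectedComponentsWithStats(m)
    return [(s[i,4],ce[i],np.argwhere(l==i)[:,::-1]) for i in range(1,n) if s[i,4]>=amin]
def rect(c,pts,z):
    """min area rect of mask pixels, in world mm / deg"""
    w=ray(c,pts,z)[:,:2]
    (x,y),(a,b),th=cv2.minAreaRect(np.float32(w*1000))
    if a<b:a,b,th=b,a,th+90
    return np.round([x,y,a,b,th],1)
E
python3 - <<'E'
from h import *
c=dict(np.load("top0.npz"))
B=(300,165,400,290)
for nm,lo,hi,z in(("yellowish",(18,130,90),(35,255,255),.065),("amber",(0,100,60),(17,255,255),.078)):
    for a,ce,p in blobs(c,lo,hi,B,5): print(nm,a,ce.round(1),rect(c,p,z))
for a,ce,p in blobs(c,(0,0,0),(180,110,85),B,300):
    cv=cv2.convexHull(p.astype(np.int32)); w=ray(c,cv[:,0],.06)[:,:2];print("disc",a,cv2.minEnclosingCircle(np.float32(w*1000)),cv2.fitEllipse(np.float32(w*1000)))
for n,uv,z in(("reader",(351,175),.12),("index",(346.5,277),.06),("p",(322,197),.092),("p",(388,214),.092),("p",(340,263),.092),("lens",(248,225),.05),("oil",(433,195),.075),("box",(433,254),.028)): print(n,ray(c,uv,z)[0].round(3))
im=c["pixels"][165:290,295:400,::-1];cv2.imwrite("pics/crop0.png",cv2.resize(im,None,fx=4.7,fy=4.7,interpolation=cv2.INTER_CUBIC))
E
```

```text
yellowish 50 [344.2 218.8] [562.4   1.7  42.6   5.1 119.8]
yellowish 29 [359.6 219.4] [561.2 -29.4  24.5   4.7  30.3]
yellowish 15 [344.1 237.8] [521.8   3.4  11.2   6.5 153.6]
yellowish 35 [362.3 261.5] [473.7 -34.5  29.    4.6  21.5]
yellowish 8 [346.6 277. ] [441.8  -2.    8.    2.  179.9]
amber 151 [346.4 235.4] [525.3  -1.6  45.6  28.6 110.2]
disc 5973 ((566.4606323242188, -4.4634222984313965), 114.87873077392578) ((558.786376953125, -5.860811233520508), (184.7863006591797, 223.07650756835938), 91.6294174194336)
reader [ 0.641 -0.009  0.12 ]
index [ 0.442 -0.002  0.06 ]
p [0.602 0.049 0.092]
p [ 0.568 -0.086  0.092]
p [0.468 0.012 0.092]
lens [0.55  0.206 0.05 ]
oil [ 0.612 -0.183  0.075]
box [ 0.494 -0.188  0.028]
```

View pics/crop0.png

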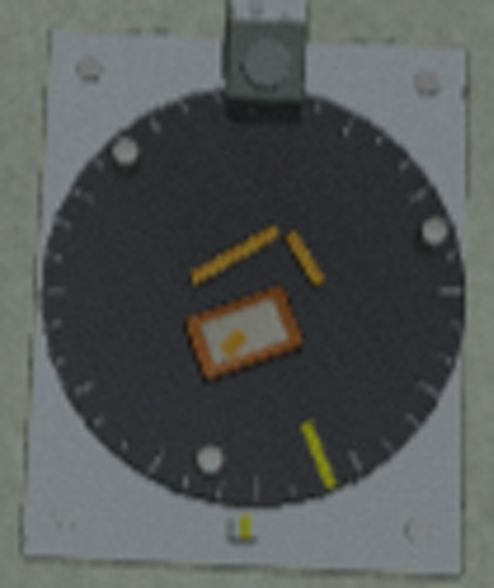

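```bash
cat >> h.py <<'E'
AX=np.array([.546,-.008])
def to(x,y,z,yaw):
    """turn units, then shift units in tool axes once turned (yaw in deg)"""
    o=get_obs();p=o["ee_pos"];dy=(yaw-np.degrees(o["eef_rot"][2])+180)%360-180
    a=np.radians(yaw);d=np.array([x,y,z])-p
    s=np.array([np.cos(a)*d[0]+np.sin(a)*d[1],np.sin(a)*d[0]-np.cos(a)*d[1],-d[2]])/.03
    print("rz units",round(-np.radians(dy)/.12,2),"shift units",s.round(2),"rpy",o["eef_rot"].round(3),"q",o["qpos"].round(2))
E
python3 - <<'E'
from h import *
to(.525,-.0016,.15,110.)
c=dict(np.load("top0.npz"))
# block outline incl. slice: hull of the amber pixels, and side view check of peg tops
P=ray(c,[(321.6,197.3),(387.3,214.1),(339.7,262.9)],.092)[:,:2]
m=P.mean(0);print(m,np.linalg.norm(P-m,axis=1),[np.degrees(np.arctan2(*(p-m)[::-1]))%360 for p in P])
E
```

```text
rz units 7.18 shift units [-19.95   4.5    1.03] rpy [-3.141 -0.     2.782] q [ 1.14  0.3   1.52  0.    1.32 -0.07]
[ 0.54549632 -0.00726035] [0.07992621 0.07993258 0.08019039] [np.float64(45.60053183130415), np.float64(285.8166843558385), np.float64(165.704669872524)]
```

send_rows([
  [[0,0,0],[0,0,0.9],0.1],
  [[0,0,0],[0,0,0.9],0.1],
  [[0,0,0],[0,0,0.9],0.1],
  [[0,0,0],[0,0,0.9],0.1],
  [[0,0,0],[0,0,0.9],0.1],
  [[0,0,0],[0,0,0.9],0.1],
  [[0,0,0],[0,0,0.9],0.1],
  [[0,0,0],[0,0,0.88],0.1],
  [[-0.4,0.1,0],[0,0,0],0.1],
  [[-0.8,0.2,0],[0,0,0],0.1],
  [[-0.8,0.2,0],[0,0,0],0.1],
  [[-0.8,0.2,0],[0,0,0],0.1],
], squeeze=6)

```text
time_s: 1.3
ee_pos: [0.2428, 0.4415, 0.1812]
eef_rot: [-3.141, 0.0, 1.924]
force: [0.6, 0.8, -0.3]
grip_width: 0.0514
grip_force: 0.0
```

send_rows([
  [[-1,0.22,0],[0,0,0],0.1],
  [[-1,0.22,0],[0,0,0],0.1],
  [[-1,0.22,0],[0,0,0],0.1],
  [[-1,0.22,0],[0,0,0],0.1],
  [[-1,0.22,0],[0,0,0],0.1],
  [[-1,0.22,0],[0,0,0],0.1],
  [[-1,0.22,0],[0,0,0],0.1],
  [[-1,0.22,0],[0,0,0],0.1],
  [[-1,0.22,0],[0,0,0],0.1],
  [[-1,0.22,0],[0,0,0],0.1],
  [[-1,0.22,0],[0,0,0],0.1],
  [[-1,0.22,0],[0,0,0],0.1],
])

```text
time_s: 2.5
ee_pos: [0.44, 0.13, 0.1814]
eef_rot: [-3.142, 0.0, 1.924]
force: [0.9, 0.4, 0.4]
grip_width: 0.0517
grip_force: 0.0
```

```bash
python3 -c "
from h import *
to(.5253,-.0016,.0725,110.5)"
```

```text
rz units -0.04 shift units [-5.11  1.13  3.63] rpy [-3.142  0.     1.924] q [ 0.21  0.1   1.77 -0.    1.28 -0.15]
```

send_rows([
  [[-0.9,0.2,0],[0,0,0],0.1],
  [[-0.9,0.2,0],[0,0,0],0.1],
  [[-0.9,0.2,0],[0,0,0],0.1],
  [[-0.9,0.2,0],[0,0,0],0.1],
  [[-0.5,0.1,0.5],[0,0,0],0.1],
  [[0,0,0.8],[0,0,0],0.1],
  [[0,0,0.7],[0,0,0],0.1],
  [[0,0,0],[0,0,0],0.1],
  [[0,0,0],[0,0,0],0.1],
])

```text
time_s: 3.4
ee_pos: [0.5069, 0.0256, 0.1214]
eef_rot: [-3.141, -0.0, 1.921]
force: [0.2, 0.9, -0.0]
grip_width: 0.0517
grip_force: 0.0
```

```bash
python3 -c "
from h import *
to(.5253,-.0016,.0725,110.5)"
```

```text
rz units -0.06 shift units [-1.06  0.26  1.63] rpy [-3.141 -0.     1.921] q [-0.02  0.27  1.71  0.    1.17 -0.37]
```

send_rows([
  [[-0.5,0.1,0],[0,0,0],0.1],
  [[-0.5,0.1,0],[0,0,0],0.1],
  [[-0.06,0.06,0.4],[0,0,-0.06],0.1],
  [[0,0,0.5],[0,0,0],0.1],
  [[0,0,0.4],[0,0,0],0.1],
  [[0,0,0.3],[0,0,0],0.1],
  [[0,0,0],[0,0,0],0.1],
  [[0,0,0],[0,0,0],0.1],
])

```text
time_s: 4.2
ee_pos: [0.5256, -0.0016, 0.0736]
eef_rot: [3.141, 0.0, 1.928]
force: [0.2, -0.6, -0.7]
grip_width: 0.0516
grip_force: 0.0
```

```bash
python3 - <<'E'
from h import *
to(.5253,-.0016,.0725,110.5)
c=camera("side");cv2.imwrite("pics/s1.png",cv2.resize(c["pixels"][140:260,260:420,::-1],None,fx=4.5,fy=4.5,interpolation=cv2.INTER_CUBIC))
E
```

```text
rz units -0.01 shift units [ 0.   -0.01  0.04] rpy [3.141 0.    1.928] q [-0.07  0.36  1.71  0.    1.07 -0.43]
```

View pics/s1.png

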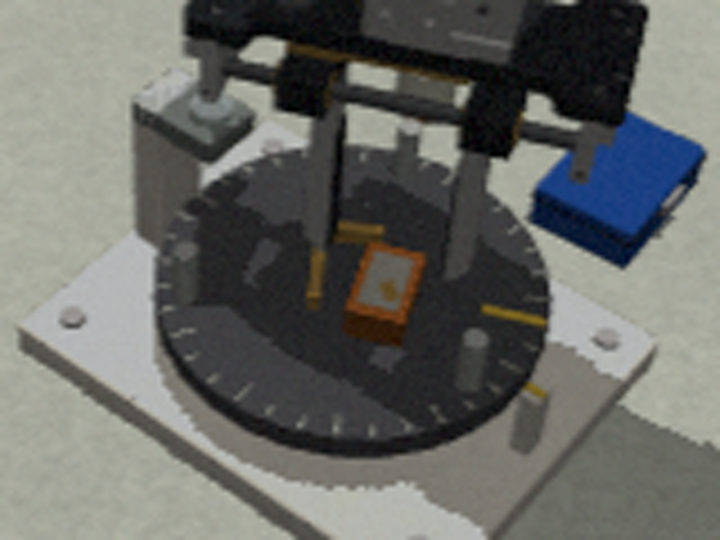

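The fingers, at crop (320,240) and (460,275), straddle the block at (385,295) and clear the long bar at (318,278). Closing gently.

send_rows([
  [[0,0,0],[0,0,0],-0.2],
  [[0,0,0],[0,0,0],-0.4],
  [[0,0,0],[0,0,0],-0.5],
  [[0,0,0],[0,0,0],-0.6],
  [[0,0,0],[0,0,0],-0.6],
  [[0,0,0],[0,0,0],-0.6],
], squeeze=6)

```text
time_s: 4.85
ee_pos: [0.5255, -0.0016, 0.0735]
eef_rot: [3.142, 0.0, 1.927]
force: [-0.0, 0.6, -0.1]
grip_width: 0.0187
grip_force: 0.0
```

```bash
python3 - <<'E'
from h import *
to(.5455,-.0073,.0736,120.5)
to(.5455,-.0073,.0736,110.5)
E
```

```text
rz units -1.46 shift units [-0.5   0.48 -0.  ] rpy [3.142 0.    1.927] q [-0.07  0.36  1.71 -0.    1.07 -0.43]
rz units -0.01 shift units [-0.41  0.56 -0.  ] rpy [3.142 0.    1.927] q [-0.07  0.36  1.71 -0.    1.07 -0.43]
```

```bash
python3 - <<'E'
from h import *
ims=[]
for n,b in(("side",(140,260,260,420)),("top",(170,290,280,440))):
    c=camera(n);np.savez(n+"1.npz",**c);ims.append(cv2.resize(c["pixels"][b[0]:b[1],b[2]:b[3],::-1],None,fx=2.45*2,fy=2.45*2,interpolation=cv2.INTER_CUBIC))
cv2.imwrite("pics/s2.png",np.vstack(ims)[:, :784][::1] if 0 else cv2.resize(np.vstack(ims),(400,600)) if 0 else np.hstack([cv2.resize(i,(400,300)) for i in ims]))
E
```

```text
(no output)
```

View pics/s2.png

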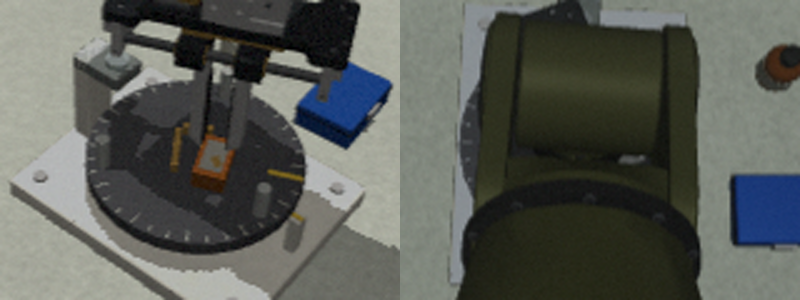

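Left panel (side): the fingers, tips near (197,138) and (237,148), closed behind or above the block at (212,160), which has not moved. Right panel (top): the arm hides the stage. Checking with projections.

```bash
python3 - <<'E'
from h import *
c=dict(np.load("side1.npz"));o=get_obs()
p=o["ee_pos"];pr=lambda q:cv2.projectPoints(np.float64([q]),c["rvec"],c["tvec"],np.array([[c["fx"],0,c["cx"]],[0,c["fy"],c["cy"]],[0,0,1.]]),None)[0].ravel().round(1)
print("tcp",pr(p),"block top by top cam",pr([.5253,-.0016,.078]),"axis",pr([.5455,-.0073,.06]),pr(p+[0,0,.01]))
b=blobs(c,(0,100,60),(17,255,255),(260,140,420,260),20)
for a,ce,q in b: print(a,ce,q.min(0),q.max(0))
c0=dict(np.load("side0.npz"))
b=blobs(c0,(0,100,60),(17,255,255),(300,180,420,260),20)
for a,ce,q in b: print(a,ce,q.min(0),q.max(0))
print("peg tops",[pr([*q,.092]) for q in ((.6017,.0498),(.5675,-.0842),(.468,.0125))],"index",pr([.442,-.002,.06]))
im=c["pixels"][170:230,310:385,::-1];cv2.imwrite("pics/s3.png",cv2.resize(im,None,fx=9,fy=9,interpolation=cv2.INTER_NEAREST))
d=c["depth"];print(d[190:212:2,334:362:3].round(3))
E
```

```text
tcp [345.4 203.1] block top by top cam [345.7 201.7] axis [338.7 201.5] [345.8 199.9]
107 [344.8317757  203.61682243] [337 194] [353 211]
110 [345.64545455 202.4       ] [337 194] [354 211]
peg tops [array([301.5, 194.6]), array([351.2, 167.1]), array([366.3, 214.3])] index [379.2 226.4]
[[0.856 0.79  0.788 0.856 0.872 0.874 0.779 0.774 0.874 0.871]
 [0.862 0.794 0.792 0.857 0.868 0.869 0.781 0.782 0.869 0.871]
 [0.861 0.8   0.799 0.839 0.865 0.864 0.786 0.782 0.864 0.866]
 [0.858 0.856 0.803 0.834 0.832 0.832 0.79  0.788 0.859 0.861]
 [0.857 0.855 0.828 0.83  0.83  0.827 0.792 0.793 0.857 0.858]
 [0.851 0.849 0.827 0.824 0.827 0.825 0.824 0.851 0.854 0.852]
 [0.849 0.845 0.824 0.82  0.821 0.822 0.826 0.847 0.846 0.845]
 [0.84  0.843 0.818 0.817 0.816 0.82  0.829 0.843 0.842 0.843]
 [0.839 0.813 0.814 0.812 0.814 0.817 0.836 0.84  0.837 0.838]
 [0.834 0.811 0.808 0.811 0.809 0.812 0.838 0.834 0.837 0.834]
 [0.83  0.811 0.808 0.805 0.805 0.805 0.833 0.833 0.832 0.829]]
```

View pics/s3.png

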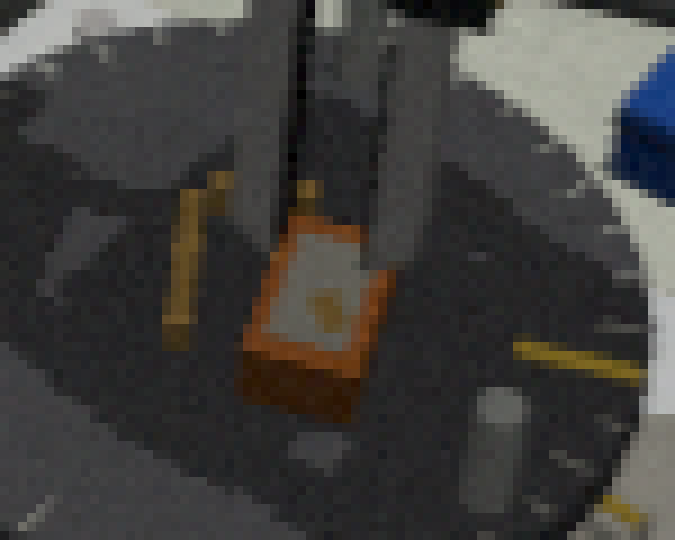

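The right fingertip, at crop (400,260) or pixel (354.5,199), is closer to the camera than the block's top, so the tips hover above it. Computing their height.

```bash
python3 - <<'E'
from h import *
c=dict(np.load("side1.npz"));R=cv2.Rodrigues(c["rvec"])[0];t=np.ravel(c["tvec"])
def w(u,v): 
    z=c["depth"][v,u];return (R.T@(np.array([(u-c["cx"])/c["fx"]*z,(v-c["cy"])/c["fy"]*z,z])-t)).round(4)
for u,v in((354,196),(354,197),(354,198),(354,199),(355,197),(355,198),(338,192),(338,194),(338,196),(340,196),(345,203),(347,198)): print(u,v,w(u,v))
E
```

```text
354 196 [0.5055 0.0032 0.1124]
354 197 [0.5053 0.0029 0.1093]
354 198 [0.5056 0.0016 0.1051]
354 199 [ 0.5248 -0.0361  0.0574]
355 197 [0.5038 0.0014 0.1091]
355 198 [ 5.043e-01 -1.000e-04  1.046e-01]
338 192 [0.5372 0.0132 0.1115]
338 194 [0.536  0.0144 0.1075]
338 196 [0.5361 0.0135 0.1008]
340 196 [0.5334 0.0102 0.0998]
345 203 [0.5237 0.0036 0.0796]
347 198 [ 0.5291 -0.0123  0.0778]
```

send_rows([
  [[0,0,-0.7],[0,0,0],-0.6],
  [[0,0,-0.7],[0,0,0],-1],
  [[0,0,0],[0,0,0],-1],
  [[0,0,0],[0,0,0],-1],
  [[0,0,0],[0,0,0],-1],
  [[0,0,0],[0,0,0],-1],
])

```text
time_s: 5.55
ee_pos: [0.525, -0.0016, 0.1145]
eef_rot: [-3.14, -0.001, 1.927]
force: [-0.4, 0.0, -0.1]
grip_width: 0.0004
grip_force: 0.0
```

```bash
cat >> h.py <<'E'
def cloud(c,box):
    R=cv2.Rodrigues(c["rvec"])[0];t=np.ravel(c["tvec"]);x0,y0,x1,y1=box
    v,u=np.mgrid[y0:y1,x0:x1];z=c["depth"][y0:y1,x0:x1]
    P=np.stack([(u-c["cx"])/c["fx"]*z,(v-c["cy"])/c["fy"]*z,z],-1)
    return (P-t)@R,z>0
def tips():
    """points of the fingers above the block: lowest z per finger side"""
    o=get_obs();c=camera("side");P,ok=cloud(c,(250,100,440,260));P=P[ok]
    a=o["eef_rot"][2];d=P-o["ee_pos"];x=d[:,0]*np.cos(a)+d[:,1]*np.sin(a);y=d[:,0]*np.sin(a)-d[:,1]*np.cos(a)
    for s in(1,-1):
        m=(np.abs(x)<.015)&(y*s>0)&(y*s<o["grip_width"]/2+.016)&(P[:,2]>.082)
        q=np.c_[x,y,P[:,2]][m];i=np.argsort(q[:,2])[:6];print(s,q[i].round(4).tolist())
    print("tcp",o["ee_pos"].round(4),o["grip_width"])
    return c
E
python3 - <<'E'
from h import *
tips()
E
```

```text
1 [[0.0084, 0.0005, 0.1381], [0.0096, 0.0023, 0.1387], [0.0105, 0.0041, 0.1389], [0.0106, 0.0063, 0.1411], [0.0101, 0.0044, 0.1412], [0.0099, 0.0025, 0.1416]]
-1 [[0.0112, -0.0021, 0.1388], [0.0106, -0.0018, 0.1409], [0.0087, -0.0013, 0.1416], [0.0103, -0.0056, 0.1418], [0.0109, -0.0038, 0.1418], [0.0098, -0.0034, 0.1433]]
tcp [ 0.525  -0.0016  0.1145] 0.0004201942960577484
```

send_rows([
  [[0,0,0],[0,0,0],0.1],
  [[0,0,0],[0,0,0],0.1],
  [[0,0,0],[0,0,0],0.1],
  [[0,0,0],[0,0,0],0.1],
  [[0,0,0.5],[0,0,0],0.1],
  [[0,0,0.6],[0,0,0],0.1],
  [[0,0,0.5],[0,0,0],0.1],
  [[0,0,0.3],[0,0,0],0.1],
  [[0,0,0.2],[0,0,0],0.1],
  [[0,0,0],[0,0,0],0.1],
])

```text
time_s: 6.6
ee_pos: [0.5253, -0.0016, 0.0521]
eef_rot: [-3.141, -0.0, 1.927]
force: [-0.2, -0.4, 0.0]
grip_width: 0.0519
grip_force: 0.0
```

```bash
python3 - <<'E'
from h import *
c=tips()
im=c["pixels"][170:230,310:385,::-1];cv2.imwrite("pics/s4.png",cv2.resize(im,None,fx=9,fy=9,interpolation=cv2.INTER_NEAREST))
E
```

```text
1 [[0.0103, 0.0355, 0.082], [-0.0069, 0.0272, 0.0825], [0.0026, 0.0269, 0.0831], [0.0096, 0.0293, 0.0834], [0.0119, 0.0266, 0.0836], [0.0106, 0.0312, 0.0837]]
-1 [[0.0104, -0.032, 0.0836], [0.0111, -0.0301, 0.0837], [0.01, -0.036, 0.0845], [0.0107, -0.0277, 0.0855], [0.0088, -0.0252, 0.0857], [0.0105, -0.0297, 0.0859]]
tcp [ 0.5253 -0.0016  0.0521] 0.051918527414576685
```

View pics/s4.png

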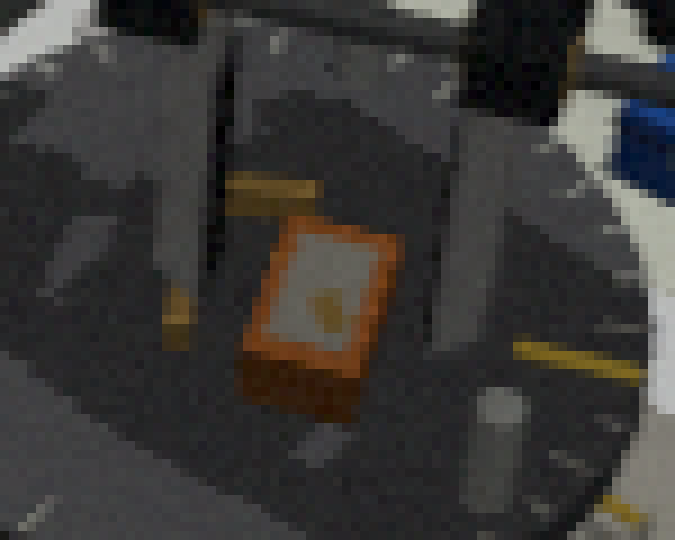

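The fingers now straddle the block further down: the right tip ends at crop (455,345), pixel (360.5,208), and the left hides most of the long bar.

```bash
python3 - <<'E'
from h import *
c=camera("side")
for box in((358,200,364,212),(328,194,333,206)):
    P,ok=cloud(c,box);print((P[...,2]*1000).round(0).astype(int)); print((c["depth"][box[1]:box[3],box[0]:box[2]]*1000).astype(int))
E
```

```text
[[100 103 104 104 106 106]
 [ 98 100 101 100 102 103]
 [ 97  97  98  97  98 102]
 [ 93  94 683  96  97  96]
 [ 91  92  91  93  93  87]
 [ 88  88  92  91  91  61]
 [ 83  86  86  88  88 683]
 [ 82  81  84  83  86  61]
 [ 81  80  59  60  58  60]
 [ 59  59  60  59  58  59]
 [ 59  61  60  60  60  60]
 [ 61  58  60  58  59  59]]
[[796 791 790 790 787 788]
 [796 794 792 793 791 790]
 [796 795 795 796 794 789]
 [799 799   0 795 794 796]
 [800 799 799 798 797 805]
 [802 802 797 798 799 839]
 [806 803 803 800 801   0]
 [806 807 804 805 802 835]
 [806 808 835 834 836 834]
 [833 833 832 834 836 834]
 [831 829 831 831 830 830]
 [826 831 828 830 830 829]]
[[100 101 101 102 101]
 [ 97  97  98  99  97]
 [ 95  95  95  98  95]
 [ 92  90  92  93  92]
 [ 89  87  92  90  89]
 [ 87  86  88  86  85]
 [ 83  82  84  82  83]
 [ 58  80  81  82  81]
 [ 67  69  78  80  58]
 [ 68  71  68  60  59]
 [ 70  68  69  60  59]
 [ 69  69  71  59  59]]
[[805 804 805 803 804]
 [808 808 806 804 807]
 [809 808 808 804 809]
 [811 813 811 809 811]
 [812 816 809 811 812]
 [814 815 812 815 816]
 [817 818 815 819 817]
 [850 819 819 816 817]
 [835 832 820 818 847]
 [831 828 832 842 843]
 [827 830 828 840 842]
 [827 827 824 839 840]]
```

send_rows([
  [[0,0,0.1],[0,0,0],0.1],
  [[0,0,0.09],[0,0,0],0.1],
  [[0,0,0],[0,0,0],0.1],
])

```text
time_s: 7.0
ee_pos: [0.5253, -0.0016, 0.0465]
eef_rot: [-3.141, -0.0, 1.927]
force: [0.5, -0.6, -0.1]
grip_width: 0.0518
grip_force: 0.0
```

```bash
python3 - <<'E'
from h import *
print(get_obs()["ee_pos"],get_obs()["force"])
c=camera("side")
for box in((357,205,364,214),(326,198,333,207)):
    P,ok=cloud(c,box);print((P[...,2]*1000).round(0).astype(int))
E
```

```text
[ 0.52534699 -0.0016283   0.0465352 ] [ 0.50422661 -0.55606147 -0.13381893]
[[83 89 89 88 88 91 84]
 [83 84 85 87 88 87 58]
 [78 83 84 83 83 84 58]
 [79 80 79 80 81 81 59]
 [75 77 77 76 78 58 59]
 [72 74 75 59 60 59 59]
 [61 61 58 60 60 58 59]
 [61 58 59 59 62 62 59]
 [59 58 57 62 58 60 60]]
[[60 88 88 89 90 91 90]
 [59 85 86 85 88 89 86]
 [59 82 81 84 85 82 84]
 [58 80 80 79 80 80 80]
 [59 59 74 75 78 78 77]
 [60 60 67 75 76 74 74]
 [59 58 67 70 71 71 59]
 [59 59 70 70 69 59 58]
 [59 60 67 67 65 60 61]]
```

send_rows([
  [[0,0,0],[0,0,0],-0.2],
  [[0,0,0],[0,0,0],-0.35],
  [[0,0,0],[0,0,0],-0.5],
  [[0,0,0],[0,0,0],-0.5],
  [[0,0,0],[0,0,0],-0.5],
], squeeze=6)

```text
time_s: 7.55
ee_pos: [0.5255, -0.0016, 0.0468]
eef_rot: [3.142, 0.0, 1.927]
force: [0.0, -0.1, -0.0]
grip_width: 0.028
grip_force: 6.0
```

```bash
python3 - <<'E'
from h import *
to(.5455,-.0073,.0465,120.5)
E
```

```text
rz units -1.46 shift units [-0.5   0.48  0.01] rpy [3.142 0.    1.927] q [-0.07  0.4   1.73 -0.    1.02 -0.43]
```

send_rows([
  [[0,0,0],[0,0,-0.5],-0.5],
  [[0,0,0],[0,0,-0.5],-0.5],
  [[0,0,0],[0,0,-0.46],-0.5],
  [[-0.1,0.1,0],[0,0,0],-0.5],
  [[-0.1,0.1,0],[0,0,0],-0.5],
  [[-0.1,0.1,0],[0,0,0],-0.5],
  [[0,0.1,0],[0,0,0],-0.5],
  [[0,0,0],[0,0,0],-0.5],
])

```text
time_s: 8.35
ee_pos: [0.541, -0.0033, 0.0468]
eef_rot: [3.141, 0.0, 2.102]
force: [1.3, 0.2, 0.2]
grip_width: 0.028
grip_force: 6.0
```

```bash
cat >> h.py <<'E'
def look():
    c=camera("side");o=get_obs()
    for nm,lo,hi,z in(("brass",(18,100,70),(35,255,255),.07),("amber",(0,100,60),(17,255,255),.07)):
        for a,ce,p in blobs(c,lo,hi,(300,160,400,240),8): print(nm,a,ce.round(1),rect(c,p,z))
    a=o["eef_rot"][2];f=o["force"];print("force tool xy",round(f[0]*np.cos(a)+f[1]*np.sin(a),2),round(f[0]*np.sin(a)-f[1]*np.cos(a),2),"grip",o["grip_width"],o["grip_force"])
    return c
E
python3 - <<'E'
from h import *
to(.5455,-.0073,.0465,120.5);look()
E
```

```text
rz units -0.01 shift units [-0.19  0.06  0.01] rpy [3.141 0.    2.102] q [-0.07  0.43  1.68 -0.    1.03 -0.61]
brass 11 [339.  189.6] [560.1 -28.3  21.7   2.6  27. ]
brass 13 [340.8 200.4] [539.2  -5.   10.4   5.3 162.3]
brass 8 [329.2 203.9] [552.5  17.8   8.8   4.  112. ]
brass 32 [373.9 209.6] [470.4 -26.1  29.3   5.8  21.3]
brass 9 [378.3 226.1] [440.2   5.7   9.9   4.1  14. ]
amber 125 [339.5 198.7] [544.9  -9.4  50.8  31.2 116.5]
force tool xy -0.19 0.92 grip 0.027743393053802547 5.999735891819
```

send_rows([
  [[-0.03,0.03,0],[0,0,0],-0.5],
  [[-0.03,0.03,0],[0,0,0],-0.5],
  [[-0.03,0.02,0],[0,0,0],-0.5],
])

```text
time_s: 8.7
ee_pos: [0.5438, -0.0043, 0.0468]
eef_rot: [-3.141, -0.0, 2.103]
force: [-1.4, 0.6, 3.7]
grip_width: 0.0279
grip_force: 6.0
```

send_rows([
  [[-0.03,0.03,0],[0,0,0],-0.5],
])

```text
time_s: 8.8
ee_pos: [0.545, -0.0047, 0.0468]
eef_rot: [-3.141, -0.0, 2.103]
force: [-2.5, -0.1, 3.5]
grip_width: 0.0278
grip_force: 6.0
```

send_rows([
  [[-0.03,0.03,0],[0,0,0],-0.5],
])

```text
time_s: 8.9
ee_pos: [0.5455, -0.0051, 0.0466]
eef_rot: [-3.139, -0.001, 2.103]
force: [-11.1, -0.9, 6.5]
grip_width: 0.0277
grip_force: 6.0
```

```bash
python3 - <<'E'
from h import *
to(.5455,-.0073,.0465,120.5);look()
E
```

```text
rz units -0.0 shift units [-0.06 -0.04  0.  ] rpy [-3.139e+00 -1.000e-03  2.103e+00] q [-0.08  0.44  1.67 -0.    1.04 -0.61]
brass 12 [339.8 198.8] [543.7  -7.2  10.3   5.9 151.2]
brass 9 [329.3 203.7] [553.5  17.9   8.7   4.2 125.5]
brass 31 [373.7 209.6] [471.1 -25.8  27.8   5.8  21.3]
brass 8 [378.6 226.1] [439.9   6.2   8.8   3.5 174.4]
amber 122 [338.4 197.4] [549.2  -9.3  48.   29.5 124. ]
force tool xy 3.98 -6.36 grip 0.027580841751208902 5.998855791985989
```

send_rows([
  [[-0.03,-0.01,-0.02],[0,0,0],-0.5],
  [[-0.04,0,0],[0,0,0],-0.5],
])

```text
time_s: 9.15
ee_pos: [0.5466, -0.0071, 0.0469]
eef_rot: [-3.14, -0.001, 2.103]
force: [-4.5, 0.3, -1.6]
grip_width: 0.0279
grip_force: 6.0
```

send_rows([
  [[-0.04,0,0],[0,0,0],-0.5],
])

```text
time_s: 9.25
ee_pos: [0.5469, -0.0077, 0.0469]
eef_rot: [-3.14, -0.002, 2.102]
force: [-7.7, 6.1, 1.7]
grip_width: 0.0283
grip_force: 6.0
```

send_rows([
  [[-0.04,0,0],[0,0,0],-0.5],
  [[0,0,0],[0,0,0],-0.5],
])

```text
time_s: 9.45
ee_pos: [0.5475, -0.0086, 0.0468]
eef_rot: [-3.14, -0.002, 2.103]
force: [-6.7, 3.9, 1.3]
grip_width: 0.0279
grip_force: 6.0
```

```bash
python3 - <<'E'
from h import *
to(.5455,-.0073,.0465,120.5);look()
E
```

```text
rz units -0.0 shift units [ 0.07 -0.03  0.01] rpy [-3.140e+00 -2.000e-03  2.103e+00] q [-0.08  0.44  1.66  0.    1.04 -0.62]
brass 13 [339.7 197.8] [545.5  -9.3  10.3   6.5 151.1]
brass 13 [329.4 202.7] [555.2  15.6  14.4   4.2 125.5]
brass 32 [373.9 209.6] [470.4 -26.1  29.3   5.8  21.3]
brass 8 [378.6 226.1] [439.9   6.2   8.8   3.5 174.4]
amber 124 [338.3 196.6] [550.  -10.3  50.6  29.6 124. ]
force tool xy 6.47 -3.16 grip 0.027702902010144713 5.997388735413551
```

send_rows([
  [[0.02,0,0],[0,0,0],-0.5],
  [[0,0,0],[0,0,0],-0.3],
  [[0,0,0],[0,0,0],0],
  [[0,0,0],[0,0,0],0.1],
  [[0,0,-0.5],[0,0,0],0],
  [[0,0,-1],[0,0,0],-0.15],
  [[0,0,-1],[0,0,0],-0.15],
])

```text
time_s: 10.2
ee_pos: [0.5479, -0.0086, 0.1232]
eef_rot: [-3.141, -0.0, 2.103]
force: [-0.7, 0.1, 0.7]
grip_width: 0.0405
grip_force: 0.0
```

```bash
python3 - <<'E'
from h import *
c=look()
im=c["pixels"][165:235,295:385,::-1];cv2.imwrite("pics/s5.png",cv2.resize(im,None,fx=8,fy=8,interpolation=cv2.INTER_CUBIC))
P=AX*0+[.5455,-.0073]+.08*np.array([np.cos(np.radians(285.5)),np.sin(np.radians(285.5))])
print(P);to(*P,.13,105.5)
E
```

```text
brass 34 [330.1 197.9] [561.1   3.4  41.7   5.  120.5]
brass 11 [339.8 197.9] [545.2  -8.8  10.5   5.3 162. ]
brass 28 [374.  209.7] [470.3 -25.8  29.3   5.2  21.3]
brass 8 [378.6 226.1] [439.9   6.2   8.8   3.5 174.4]
amber 117 [338.3 196.8] [549.   -9.9  50.5  29.2 120.8]
force tool xy -0.78 0.64 grip 0.040203195193063875 0.0
[ 0.56687907 -0.08439044]
rz units 2.18 shift units [-2.58 -0.13 -0.05] rpy [3.136 0.004 2.103] q [-0.08  0.34  1.59  0.    1.2  -0.61]
```

View pics/s5.png

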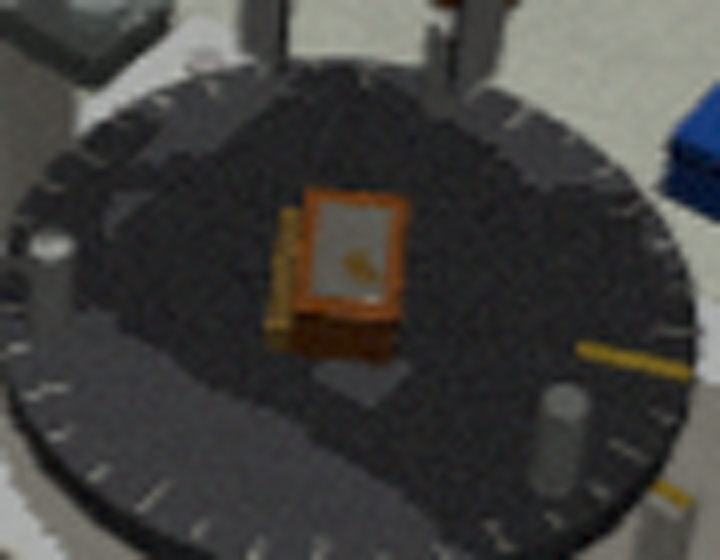

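The block now lies at crop (350,270), snug against the long bar at (283,280) and parallel to it. The short bar is hidden behind it, and the block slipped in the pads under the x push, so it is touching that stop. Moving to peg1 at crop (440,60).

send_rows([
  [[-0.5,-0.15,0],[0,0,0],-0.15],
  [[-0.7,-0.2,0],[0,0,0],-0.15],
  [[-0.7,-0.2,0],[0,0,0],-0.15],
  [[-0.6,-0.17,0],[0,0,0],-0.15],
  [[0,0,0],[0,0,0],-0.15],
])

```text
time_s: 10.75
ee_pos: [0.5675, -0.0866, 0.1213]
eef_rot: [-3.141, -0.0, 2.1]
force: [0.0, 0.3, 0.6]
grip_width: 0.0398
grip_force: 0.0
```

```bash
python3 - <<'E'
from h import *
c=camera("top");cv2.imwrite("pics/t6.png",cv2.resize(c["pixels"][165:290,295:400,::-1],None,fx=4.7,fy=4.7,interpolation=cv2.INTER_CUBIC))
to(.5674,-.0841,.042,120.5)
for nm,lo,hi,z in(("brass",(18,100,70),(35,255,255),.07),("amber",(0,100,60),(17,255,255),.078)):
    for a,ce,p in blobs(c,lo,hi,(300,165,400,290),8): print(nm,a,ce.round(1),rect(c,p,z))
E
```

```text
rz units -0.02 shift units [0.03 0.02 2.65] rpy [-3.141e+00 -1.000e-03  2.101e+00] q [-0.21  0.41  1.52  0.    1.21 -0.74]
brass 55 [344.2 218.7] [561.4   2.5  43.5   5.6 121. ]
brass 26 [359.5 219.1] [560.9 -29.1  23.3   4.7  30.3]
brass 20 [347.2 227.8] [541.9  -3.7  12.2   6.5 153.7]
brass 10 [346.5 277. ] [441.5  -1.8   8.    2.  179.9]
amber 149 [349.3 225.3] [546.6  -6.9  46.8  28.8 121.5]
```

View pics/t6.png

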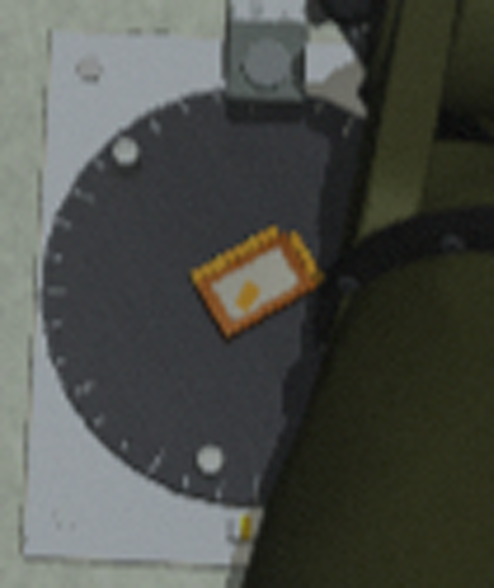

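The block at crop (257,285) sits flush against both brass bars, measured at (546.6, -6.9) mm. Peg0 is at (210,460), peg2 at (125,152), and the arm hides peg1. Descending on peg1 and gripping.

send_rows([
  [[0.05,0.02,0.5],[0,0,0],-0.15],
  [[0,0,0.8],[0,0,0],-0.15],
  [[0,0,0.7],[0,0,0],-0.15],
  [[0,0,0.4],[0,0,0],-0.15],
  [[0,0,0.2],[0,0,0],-0.15],
  [[0,0,0],[0,0,0],-0.4],
  [[0,0,0],[0,0,0],-0.6],
  [[0,0,0],[0,0,0],-0.8],
  [[0,0,0],[0,0,0],-0.8],
  [[0,0,0],[0,0,0],-0.8],
], squeeze=10)

```text
time_s: 11.8
ee_pos: [0.5675, -0.0827, 0.045]
eef_rot: [3.141, 0.001, 2.103]
force: [-0.8, -0.6, 4.6]
grip_width: 0.0113
grip_force: 10.0
```

send_rows([
  [[0.023,-0.077,0],[0,0,0.25],-0.8],
  [[0.046,-0.153,0],[0,0,0.5],-0.8],
  [[0.046,-0.153,0],[0,0,0.5],-0.8],
  [[0.046,-0.153,0],[0,0,0.5],-0.8],
  [[0.046,-0.153,0],[0,0,0.5],-0.8],
  [[0.023,-0.077,0],[0,0,0.25],-0.8],
])

```text
time_s: 12.4
ee_pos: [0.5437, -0.0854, 0.045]
eef_rot: [3.14, 0.001, 1.799]
force: [2.9, 0.6, 4.0]
grip_width: 0.0117
grip_force: 10.0
```

```bash
cat >> h.py <<'E'
AX=np.array([.546,-.007])
def polar():
    o=get_obs();d=o["ee_pos"][:2]-AX;ph=np.degrees(np.arctan2(d[1],d[0]))%360
    print("r",np.linalg.norm(d).round(4),"phi",ph.round(1),"yaw off",((np.degrees(o["eef_rot"][2])-ph-180+180)%360-180).round(1),"z",o["ee_pos"][2].round(4),"F",o["force"].round(1),"grip",o["grip_width"].round(4),"q",o["qpos"].round(2),"t",o["time_s"])
E
python3 -c "
from h import *
polar()
c=look()"
```

```text
Traceback (most recent call last):
  File "h.py", line 49, in polar
    print("r",np.linalg.norm(d).round(4),"phi",ph.round(1),"yaw off",((np.degrees(o["eef_rot"][2])-ph-180+180)%360-180).round(1),"z",o["ee_pos"][2].round(4),"F",o["force"].round(1),"grip",o["grip_width"].round(4),"q",o["qpos"].round(2),"t",o["time_s"])
                                                                                                                                                                                            ^^^^^^^^^^^^^^^^^^^^^
AttributeError: 'float' object has no attribute 'round'
```

send_rows([
  [[0.046,-0.153,0],[0,0,0.5],-0.8],
  [[0.073,-0.229,0],[0,0,0.75],-0.8],
  [[0.073,-0.229,0],[0,0,0.75],-0.8],
  [[0.073,-0.229,0],[0,0,0.75],-0.8],
  [[0.073,-0.229,0],[0,0,0.75],-0.8],
  [[0.073,-0.229,0],[0,0,0.75],-0.8],
  [[0.073,-0.229,0],[0,0,0.75],-0.8],
  [[0.073,-0.229,0],[0,0,0.75],-0.8],
  [[0.073,-0.229,0],[0,0,0.75],-0.8],
  [[0.073,-0.229,0],[0,0,0.75],-0.8],
  [[0.073,-0.229,0],[0,0,0.75],-0.8],
  [[0.046,-0.153,0],[0,0,0.5],-0.8],
])

```text
time_s: 13.6
ee_pos: [0.4778, -0.0446, 0.045]
eef_rot: [3.139, -0.003, 0.779]
force: [10.6, 4.0, -1.6]
grip_width: 0.0115
grip_force: 10.0
```

```bash
sed -i 's/o\["grip_width"\].round(4)/round(o["grip_width"],4)/' h.py; python3 -c "
from h import *
polar()
c=look()"
```

```text
r 0.0779 phi 208.8 yaw off 15.8 z 0.045 F [10.6  4.  -1.6] grip 0.0115 q [-0.17  0.31  1.86  0.    0.97  0.62] t 13.6
brass 13 [350.7 199.1] [525.9 -23.9  23.3   4.2 123.5]
brass 12 [336.1 197.1] [552.7  -6.5   8.9   5.8  38.3]
brass 36 [338.  230.5] [497.8  65.1  27.8   4.  124.8]
brass 8 [378.6 226.1] [439.9   6.2   8.8   3.5 174.4]
amber 117 [338.6 196.4] [550.  -11.9  47.1  29.   44.1]
force tool xy 9.78 -0.5 grip 0.011740365858447843 10.002758485334198
```

send_rows([
  [[0.066,-0.14,0],[0,0,0.5],-0.8],
  [[0.083,-0.226,0],[0,0,0.75],-0.8],
  [[0.073,-0.226,0],[0,0,0.75],-0.8],
  [[0.073,-0.226,0],[0,0,0.75],-0.8],
  [[0.073,-0.226,0],[0,0,0.75],-0.8],
  [[0.073,-0.226,0],[0,0,0.75],-0.8],
  [[0.073,-0.226,0],[0,0,0.75],-0.8],
  [[0.073,-0.226,0],[0,0,0.75],-0.8],
  [[0.073,-0.226,0],[0,0,0.75],-0.8],
  [[0.073,-0.226,0],[0,0,0.75],-0.8],
  [[0.046,-0.153,0],[0,0,0.5],-0.8],
  [[0.023,-0.077,0],[0,0,0.25],-0.8],
])

```text
time_s: 14.85
ee_pos: [0.4766, 0.0279, 0.045]
eef_rot: [3.141, -0.005, -0.18]
force: [10.0, -7.7, 0.3]
grip_width: 0.012
grip_force: 10.0
```

```bash
python3 -c "
from h import *
polar()
c=look()"
```

```text
r 0.0777 phi 153.3 yaw off 16.4 z 0.045 F [10.  -7.7  0.3] grip 0.012 q [-0.02  0.31  1.86 -0.    0.97  1.73] t 14.85
brass 37 [307.  215.8] [569.1  73.3  29.2   6.7  68.3]
brass 9 [378.3 226.1] [440.2   5.7   9.9   4.1  14. ]
force tool xy 12.11 1.55 grip 0.01132269756821952 10.000316620571539
```

send_rows([
  [[0,0,0],[0,0,0],-0.5],
  [[0,0,0],[0,0,0],-0.15],
  [[0,0,0],[0,0,0],-0.15],
  [[0,0,-0.8],[0,0,0],-0.15],
  [[0,0,-1],[0,0,0],-0.15],
  [[0,0,-0.8],[0,0,-1],-0.15],
  [[0,0,0],[0,0,-1],-0.15],
  [[0,0,0],[0,0,-1],-0.15],
  [[0,0,0],[0,0,-1],-0.15],
  [[0,0,0],[0,0,-1],-0.15],
  [[0,0,0],[0,0,-1],-0.15],
  [[0,0,0],[0,0,-1],-0.15],
], squeeze=8)

```text
time_s: 16.1
ee_pos: [0.4744, 0.0285, 0.1222]
eef_rot: [-3.141, 0.001, 0.668]
force: [0.8, 0.2, -0.3]
grip_width: 0.0398
grip_force: 0.0
```

send_rows([
  [[0,0,0],[0,0,-1],-0.15],
  [[0,0,0],[0,0,-1],-0.15],
  [[0,0,0],[0,0,-1],-0.15],
  [[0,0,0],[0,0,-1],-0.15],
  [[0,0,0],[0,0,-1],-0.15],
  [[0,0,0],[0,0,-1],-0.15],
  [[0,0,0],[0,0,-1],-0.15],
  [[0,0,0],[0,0,-1],-0.15],
  [[0,0,0],[0,0,-1],-0.15],
  [[0,0,0],[0,0,-1],-0.15],
  [[0,0,0],[0,0,-0.2],-0.15],
])

```text
time_s: 17.2
ee_pos: [0.4745, 0.0285, 0.1222]
eef_rot: [-3.141, -0.0, 1.889]
force: [-0.3, -0.2, -0.1]
grip_width: 0.0399
grip_force: 0.0
```

```bash
python3 -c "
from h import *
polar()
c=look();to(.5505,-.0859,.044,108.)
c=camera('top');cv2.imwrite('pics/t7.png',cv2.resize(c['pixels'][165:290,295:400,::-1],None,fx=4.7,fy=4.7,interpolation=cv2.INTER_CUBIC))"
```

```text
r 0.0799 phi 153.6 yaw off 134.7 z 0.1222 F [-0.3 -0.2 -0.1] grip 0.0399 q [-0.02  0.2   1.8   0.    1.15 -0.34] t 17.2
brass 12 [335.5 195. ] [556.9 -10.7   8.7   6.3   2.7]
brass 27 [346.7 205.9] [5.205e+02 1.000e-01 2.460e+01 5.400e+00 7.820e+01]
brass 38 [306.5 215.9] [569.4  73.4  29.7   6.6  67.6]
brass 9 [378.3 226.1] [440.2   5.7   9.9   4.1  14. ]
amber 105 [338.  196.9] [547.6 -11.3  51.   29.  169.2]
force tool xy 0.47 -0.42 grip 0.04045242466559931 0.0
rz units 0.02 shift units [-4.41  1.23  2.61] rpy [-3.141 -0.     1.887] q [-0.02  0.2   1.8   0.    1.15 -0.33]
```

View pics/t7.png

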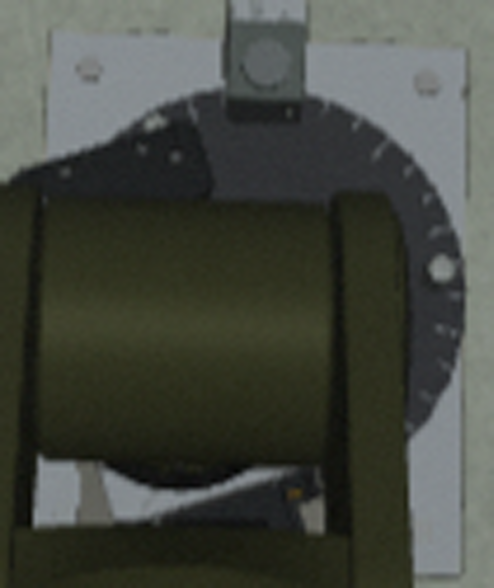

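Peg2 is visible at crop (441,268), which is about (0.551, -0.087), as expected. The arm hides the block, but the side view still shows it at the axis.

send_rows([
  [[-0.41,0.13,0],[0,0,0],-0.15],
  [[-0.8,0.2,0],[0,0,0],-0.15],
  [[-0.8,0.2,0],[0,0,0],-0.15],
  [[-0.8,0.2,0],[0,0,0],-0.15],
  [[-0.8,0.2,0],[0,0,0],-0.15],
  [[-0.5,0.2,0],[0,0,0],-0.15],
  [[-0.3,0.1,0],[0,0,0],-0.15],
  [[0,0,0],[0,0,0],-0.15],
])

```text
time_s: 18.1
ee_pos: [0.5512, -0.0868, 0.122]
eef_rot: [-3.141, -0.0, 1.884]
force: [-0.6, -0.3, -0.1]
grip_width: 0.0399
grip_force: 0.0
```

```bash
python3 -c "
from h import *
c=dict(np.load('top0.npz'));print(ray(c,(388.8,222.0),.092));polar();to(.5508,-.0862,.044,108.)"
```

```text
[[ 0.55099024 -0.08684747  0.092     ]]
r 0.08 phi 273.7 yaw off 14.2 z 0.122 F [-0.6 -0.3 -0.1] grip 0.0399 q [-0.22  0.37  1.57 -0.    1.2  -0.54] t 18.1
rz units -0.0 shift units [ 0.02 -0.01  2.6 ] rpy [-3.141 -0.     1.884] q [-0.22  0.37  1.57 -0.    1.2  -0.54]
```

send_rows([
  [[0.02,0,0.5],[0,0,0],-0.15],
  [[0,0,0.8],[0,0,0],-0.15],
  [[0,0,0.7],[0,0,0],-0.15],
  [[0,0,0.4],[0,0,0],-0.15],
  [[0,0,0.15],[0,0,0],-0.15],
  [[0,0,0],[0,0,0],-0.4],
  [[0,0,0],[0,0,0],-0.6],
  [[0,0,0],[0,0,0],-0.8],
  [[0,0,0],[0,0,0],-0.8],
], squeeze=6)

```text
time_s: 19.0
ee_pos: [0.5511, -0.0853, 0.0465]
eef_rot: [3.141, 0.001, 1.887]
force: [3.1, 0.8, 0.4]
grip_width: 0.0114
grip_force: 4.0
```

send_rows([
  [[0.046,-0.15,0],[0,0,0.5],-0.8],
  [[0.072,-0.226,0],[0,0,0.75],-0.8],
  [[0.072,-0.226,0],[0,0,0.75],-0.8],
  [[0.072,-0.226,0],[0,0,0.75],-0.8],
  [[0.072,-0.226,0],[0,0,0.75],-0.8],
  [[0.072,-0.226,0],[0,0,0.75],-0.8],
  [[0.072,-0.226,0],[0,0,0.75],-0.8],
  [[0.072,-0.226,0],[0,0,0.75],-0.8],
  [[0.072,-0.226,0],[0,0,0.75],-0.8],
  [[0.072,-0.226,0],[0,0,0.75],-0.8],
  [[0.072,-0.226,0],[0,0,0.75],-0.8],
  [[0.046,-0.15,0],[0,0,0.5],-0.8],
])

```text
time_s: 20.2
ee_pos: [0.482, -0.0511, 0.0465]
eef_rot: [3.14, -0.001, 0.863]
force: [3.1, -0.1, -0.5]
grip_width: 0.0113
grip_force: 6.0
```

```bash
python3 -c "
from h import *
polar()
c=look()"
```

```text
r 0.0777 phi 214.6 yaw off 14.9 z 0.0465 F [ 3.1 -0.1 -0.5] grip 0.0113 q [-0.18  0.32  1.84 -0.    0.98  0.53] t 20.2
brass 29 [305.8 189.5] [617.2  16.   28.6   6.   10.6]
brass 13 [337.6 193.5] [556.  -17.1   8.9   6.5 128.4]
brass 45 [345.7 201.5] [529.8  -9.3  45.1   6.6 110.3]
brass 34 [334.8 207.6] [536.4  20.4  25.1   9.4  19.5]
brass 8 [378.6 226.1] [439.9   6.2   8.8   3.5 174.4]
amber 121 [338.8 196.8] [549.7 -11.8  47.   30.1 110.4]
force tool xy 2.25 -1.44 grip 0.011857050885557463 5.998414119515019
```

send_rows([
  [[0.046,-0.15,0],[0,0,0.5],-0.8],
  [[0.072,-0.226,0],[0,0,0.75],-0.8],
  [[0.072,-0.226,0],[0,0,0.75],-0.8],
  [[0.072,-0.226,0],[0,0,0.75],-0.8],
  [[0.072,-0.226,0],[0,0,0.75],-0.8],
  [[0.072,-0.226,0],[0,0,0.75],-0.8],
  [[0.072,-0.226,0],[0,0,0.75],-0.8],
  [[0.072,-0.226,0],[0,0,0.75],-0.8],
  [[0.072,-0.226,0],[0,0,0.75],-0.8],
  [[0.072,-0.226,0],[0,0,0.75],-0.8],
  [[0.046,-0.15,0],[0,0,0.5],-0.8],
  [[0.046,-0.15,0],[0,0,0.5],-0.8],
])

```text
time_s: 21.45
ee_pos: [0.4746, 0.0232, 0.0465]
eef_rot: [3.141, -0.003, -0.124]
force: [4.7, -5.9, -0.1]
grip_width: 0.0118
grip_force: 6.0
```

```bash
python3 -c "
from h import *
polar()
c=look()"
```

```text
r 0.0775 phi 157.1 yaw off 15.8 z 0.0465 F [ 4.7 -5.9 -0.1] grip 0.0118 q [-0.03  0.3   1.87 -0.    0.97  1.67] t 21.45
brass 28 [332.6 176.6] [595.  -53.4  29.    6.7 125.4]
brass 9 [378.3 226.1] [440.2   5.7   9.9   4.1  14. ]
force tool xy 5.98 0.15 grip 0.011561383556596297 6.001422730623744
```

send_rows([
  [[0,0,0],[0,0,0],-0.5],
  [[0,0,0],[0,0,0],-0.15],
  [[0,0,0],[0,0,0],-0.15],
  [[0,0,-0.8],[0,0,0],-0.15],
  [[0,0,-1],[0,0,0],-0.15],
  [[0,0,-0.8],[0,0,-1],-0.15],
  [[0,0,0],[0,0,-1],-0.15],
  [[0,0,0],[0,0,-1],-0.15],
  [[0,0,0],[0,0,-1],-0.15],
  [[0,0,0],[0,0,-1],-0.15],
  [[0,0,0],[0,0,-1],-0.15],
  [[0,0,0],[0,0,-1],-0.15],
])

```text
time_s: 22.7
ee_pos: [0.4733, 0.0234, 0.1239]
eef_rot: [-3.141, 0.0, 0.722]
force: [-0.0, 0.5, 0.2]
grip_width: 0.0399
grip_force: 0.0
```

send_rows([
  [[0,0,0],[0,0,-1],-0.15],
  [[0,0,0],[0,0,-1],-0.15],
  [[0,0,0],[0,0,-1],-0.15],
  [[0,0,0],[0,0,-1],-0.15],
  [[0,0,0],[0,0,-1],-0.15],
  [[0,0,0],[0,0,-1],-0.15],
  [[0,0,0],[0,0,-1],-0.15],
  [[0,0,0],[0,0,-1],-0.15],
  [[0,0,0],[0,0,-1],-0.15],
  [[0,0,0],[0,0,-1],-0.15],
  [[0,0,0],[0,0,-0.4],-0.15],
])

```text
time_s: 23.8
ee_pos: [0.4733, 0.0234, 0.1238]
eef_rot: [-3.141, -0.0, 1.97]
force: [0.2, -0.8, 0.1]
grip_width: 0.0398
grip_force: 0.0
```

```bash
python3 -c "
from h import *
polar()
c=look()
c=camera('top')
for a,ce,p in blobs(c,(0,0,130),(180,60,255),(360,185,400,270),4): print(a,ce,ray(c,ce,.092))
d=np.radians(273.);to(.546+.079*np.cos(d),-.007+.079*np.sin(d),.044,108.)"
```

```text
r 0.0788 phi 157.3 yaw off 135.6 z 0.1238 F [ 0.2 -0.8  0.1] grip 0.0398 q [-0.03  0.19  1.8   0.    1.15 -0.43] t 23.8
brass 31 [333.1 176.6] [594.1 -54.   29.3   6.8 133.1]
brass 12 [340.8 194.3] [549.1 -19.4   9.    5.9  71.7]
brass 26 [326.2 200.6] [562.1  15.2  24.    7.  142.4]
brass 40 [339.9 204.8] [533.9   6.2  40.    6.4  51.8]
brass 9 [378.3 226.1] [440.2   5.7   9.9   4.1  14. ]
amber 98 [337.1 196.9] [551.5 -10.2  49.3  28.6  51.2]
force tool xy -0.22 -0.01 grip 0.040043670170373746 0.0
806 [391.68610422 213.43796526] [[ 0.56872181 -0.09312084  0.092     ]]
7 [388.42857143 220.14285714] [[ 0.55480855 -0.08618099  0.092     ]]
148 [389.37162162 258.55405405] [[ 0.47713882 -0.08630962  0.092     ]]
rz units 0.67 shift units [-4.26  1.31  2.66] rpy [-3.141 -0.     1.966] q [-0.03  0.19  1.8   0.    1.15 -0.42]
```

send_rows([
  [[-0.4,0.1,0],[0,0,0],-0.15],
  [[-0.8,0.2,0],[0,0,0],-0.15],
  [[-0.8,0.2,0],[0,0,0],-0.15],
  [[-0.8,0.2,0],[0,0,0],-0.15],
  [[-0.8,0.2,0],[0,0,0],-0.15],
  [[-0.5,0.15,0],[0,0,0],-0.15],
  [[-0.31,0.06,0],[0,0,0],-0.15],
  [[0,0,0],[0,0,0],-0.15],
])

```text
time_s: 24.7
ee_pos: [0.5552, -0.0869, 0.1235]
eef_rot: [-3.141, -0.0, 1.963]
force: [-0.7, 0.6, 0.0]
grip_width: 0.0399
grip_force: 0.0
```

```bash
python3 -c "
from h import *
polar();to(.555,-.0857,.046,112.65)"
```

```text
r 0.0805 phi 276.6 yaw off 15.9 z 0.1235 F [-0.7  0.6  0. ] grip 0.0399 q [-0.22  0.38  1.55 -0.    1.21 -0.61] t 24.7
rz units -0.03 shift units [0.04 0.01 2.58] rpy [-3.141 -0.     1.963] q [-0.22  0.38  1.55 -0.    1.21 -0.61]
```

send_rows([
  [[0.05,0,0.5],[0,0,0],-0.15],
  [[0,0,0.8],[0,0,0],-0.15],
  [[0,0,0.7],[0,0,0],-0.15],
  [[0,0,0.4],[0,0,0],-0.15],
  [[0,0,0.15],[0,0,0],-0.15],
  [[0,0,0],[0,0,0],-0.4],
  [[0,0,0],[0,0,0],-0.6],
  [[0,0,0],[0,0,0],-0.8],
  [[0,0,0],[0,0,0],-0.8],
], squeeze=6)

```text
time_s: 25.6
ee_pos: [0.5548, -0.0845, 0.048]
eef_rot: [3.14, 0.001, 1.965]
force: [1.3, 1.3, 1.4]
grip_width: 0.0118
grip_force: 3.2
```

send_rows([
  [[0.046,-0.15,0],[0,0,0.5],-0.8],
  [[0.072,-0.226,0],[0,0,0.75],-0.8],
  [[0.072,-0.226,0],[0,0,0.75],-0.8],
  [[0.072,-0.226,0],[0,0,0.75],-0.8],
  [[0.072,-0.226,0],[0,0,0.75],-0.8],
  [[0.072,-0.226,0],[0,0,0.75],-0.8],
  [[0.072,-0.226,0],[0,0,0.75],-0.8],
  [[0.072,-0.226,0],[0,0,0.75],-0.8],
  [[0.072,-0.226,0],[0,0,0.75],-0.8],
  [[0.072,-0.226,0],[0,0,0.75],-0.8],
  [[0.072,-0.226,0],[0,0,0.75],-0.8],
  [[0.046,-0.15,0],[0,0,0.5],-0.8],
])

```text
time_s: 26.8
ee_pos: [0.4841, -0.0553, 0.0482]
eef_rot: [3.138, -0.003, 0.941]
force: [8.8, 3.5, -3.1]
grip_width: 0.0118
grip_force: 6.0
```

```bash
python3 -c "
from h import *
polar()
c=look()"
```

```text
r 0.0785 phi 218.0 yaw off 16.0 z 0.0482 F [ 8.8  3.5 -3.1] grip 0.0118 q [-0.19  0.32  1.83  0.    0.98  0.44] t 26.8
brass 23 [364.8 186.7] [520.9 -71.   26.4   5.3  75.8]
brass 53 [332.9 203.1] [548.1  12.   43.6   6.9 172.8]
brass 13 [341.6 196.6] [543.4 -13.9  10.9   5.8  38.4]
brass 9 [378.3 226.1] [440.2   5.7   9.9   4.1  14. ]
amber 113 [338.4 196.5] [550.3 -11.5  47.5  29.3 172.6]
force tool xy 8.2 0.31 grip 0.012062525760472774 6.00013336079428
```

send_rows([
  [[0.056,-0.15,0],[0,0,0.5],-0.8],
  [[0.082,-0.224,0],[0,0,0.75],-0.8],
  [[0.072,-0.224,0],[0,0,0.75],-0.8],
  [[0.072,-0.224,0],[0,0,0.75],-0.8],
  [[0.072,-0.224,0],[0,0,0.75],-0.8],
  [[0.072,-0.224,0],[0,0,0.75],-0.8],
  [[0.072,-0.224,0],[0,0,0.75],-0.8],
  [[0.072,-0.224,0],[0,0,0.75],-0.8],
  [[0.072,-0.224,0],[0,0,0.75],-0.8],
  [[0.046,-0.15,0],[0,0,0.5],-0.8],
  [[0.046,-0.15,0],[0,0,0.5],-0.8],
  [[0.023,-0.075,0],[0,0,0.25],-0.8],
])

```text
time_s: 28.05
ee_pos: [0.47, 0.0131, 0.0483]
eef_rot: [3.141, -0.004, 0.013]
force: [7.4, -4.3, -1.6]
grip_width: 0.0115
grip_force: 6.0
```

```bash
python3 -c "
from h import *
polar()
c=look()"
```

```text
r 0.0787 phi 165.2 yaw off 15.5 z 0.0483 F [ 7.4 -4.3 -1.6] grip 0.0115 q [-0.05  0.29  1.88 -0.    0.97  1.51] t 28.05
brass 22 [329.3 202.5] [555.   15.3  25.5   6.3 131.5]
brass 16 [377.1 210.4] [463.5 -28.1  14.9   5.4  19.2]
brass 8 [378.6 226.1] [439.9   6.2   8.8   3.5 174.4]
force tool xy 8.6 0.36 grip 0.011323728364014695 6.000097711512353
```

send_rows([
  [[0.034,-0.075,0],[0,0,0.25],-0.8],
  [[0.034,-0.075,0],[0,0,0.25],-0.8],
  [[0.024,-0.075,0],[0,0,0.25],-0.8],
  [[0.024,-0.075,0],[0,0,0.25],-0.8],
  [[0.024,-0.075,0],[0,0,0.25],-0.8],
  [[0.024,-0.075,0],[0,0,0.25],-0.8],
  [[0.024,-0.075,0],[0,0,0.25],-0.8],
  [[0.024,-0.075,0],[0,0,0.25],-0.8],
])

```text
time_s: 28.9
ee_pos: [0.4769, 0.0305, 0.0482]
eef_rot: [3.141, -0.002, -0.227]
force: [-1.0, -2.5, 5.3]
grip_width: 0.0119
grip_force: 6.0
```

```bash
python3 -c "
from h import *
polar()
c=look()"
```

```text
r 0.0787 phi 151.5 yaw off 15.5 z 0.0482 F [-1.  -2.5  5.3] grip 0.0119 q [-0.01  0.3   1.86 -0.    0.98  1.79] t 28.9
brass 26 [372.7 216.3] [462.8  -8.6  22.    6.    7.2]
brass 9 [378.3 226.1] [440.2   5.7   9.9   4.1  14. ]
force tool xy -0.08 0.21 grip 0.011645513794392966 6.000271475677437
```

send_rows([
  [[0.017,-0.05,0],[0,0,0.17],-0.8],
  [[0.017,-0.05,0],[0,0,0.17],-0.8],
  [[0.017,-0.05,0],[0,0,0.17],-0.8],
])

```text
time_s: 29.25
ee_pos: [0.4792, 0.0345, 0.0482]
eef_rot: [-3.141, -0.001, -0.287]
force: [-1.8, -1.4, 8.1]
grip_width: 0.0116
grip_force: 6.0
```

send_rows([
  [[0.017,-0.05,0],[0,0,0.17],-0.8],
  [[0,0,0],[0,0,0],-0.8],
])

```text
time_s: 29.45
ee_pos: [0.4802, 0.036, 0.0482]
eef_rot: [-3.141, -0.001, -0.307]
force: [-1.1, -0.2, 7.2]
grip_width: 0.0115
grip_force: 6.0
```

```bash
python3 -c "
from h import *
polar()
c=look()"
```

```text
r 0.0786 phi 146.8 yaw off 15.6 z 0.0482 F [-1.1 -0.2  7.2] grip 0.0115 q [-0.    0.31  1.85  0.    0.98  1.88] t 29.45
brass 34 [370.5 218. ] [464.2  -2.1  26.    5.9   3. ]
brass 9 [378.3 226.1] [440.2   5.7   9.9   4.1  14. ]
force tool xy -0.84 0.29 grip 0.011879758645804423 6.001201434887662
```

send_rows([
  [[0.017,-0.05,0],[0,0,0.17],-0.8],
  [[0.017,-0.05,0],[0,0,0.17],-0.8],
])

```text
time_s: 29.7
ee_pos: [0.4818, 0.0385, 0.0481]
eef_rot: [-3.141, -0.001, -0.348]
force: [-4.0, -0.4, 8.8]
grip_width: 0.0113
grip_force: 6.0
```

send_rows([
  [[0.017,-0.05,0],[0,0,0.17],-0.8],
  [[0,0,0],[0,0,0],-0.8],
])

```text
time_s: 29.9
ee_pos: [0.4829, 0.0399, 0.0481]
eef_rot: [-3.141, -0.001, -0.368]
force: [-2.3, 0.8, 7.7]
grip_width: 0.0115
grip_force: 6.0
```

```bash
python3 -c "
from h import *
polar()
c=look()"
```

```text
r 0.0786 phi 143.4 yaw off 15.5 z 0.0481 F [-2.3  0.8  7.7] grip 0.0115 q [0.01 0.32 1.84 0.   0.98 1.95] t 29.9
brass 35 [368.9 219.1] [465.8   2.7  28.9   5.8   3.2]
brass 9 [378.3 226.1] [440.2   5.7   9.9   4.1  14. ]
amber 16 [341.  201.6] [537.   -1.8  15.7   4.9  89.5]
force tool xy -2.43 -0.35 grip 0.011463921874379805 6.001318887833804
```

send_rows([
  [[0.017,-0.05,0],[0,0,0.17],-0.8],
  [[0.017,-0.05,0],[0,0,0.17],-0.8],
])

```text
time_s: 30.15
ee_pos: [0.4844, 0.0416, 0.0479]
eef_rot: [3.14, 0.0, -0.409]
force: [-6.3, -9.9, 9.1]
grip_width: 0.0122
grip_force: 6.0
```

send_rows([
  [[0.017,-0.05,0],[0,0,0.17],-0.8],
  [[0,0,0],[0,0,0],-0.8],
])

```text
time_s: 30.35
ee_pos: [0.4851, 0.0423, 0.0477]
eef_rot: [3.139, 0.001, -0.429]
force: [-7.2, -9.1, 9.6]
grip_width: 0.0147
grip_force: 6.0
```

```bash
python3 -c "
from h import *
polar()
c=look()"
```

```text
r 0.0784 phi 141.0 yaw off 14.4 z 0.0477 F [-7.2 -9.1  9.6] grip 0.0147 q [ 0.01  0.32  1.83 -0.    0.99  2.01] t 30.35
brass 34 [368.2 219.6] [465.3   4.7  27.4   6.1 177.7]
brass 9 [378.8 226.3] [439.8   6.2   8.9   3.5 174.5]
force tool xy -1.99 11.97 grip 0.013828444940793428 6.001832825713791
```

End stop felt: 12 N on the tool, and the peg pushed the pads apart. A short firm squeeze, then release and withdraw.

send_rows([
  [[0.005,-0.03,0],[0,0,0],-0.8],
  [[0,0,0],[0,0,0],-0.8],
], squeeze=12)

```text
time_s: 30.6
ee_pos: [0.4849, 0.0419, 0.0476]
eef_rot: [3.137, 0.002, -0.429]
force: [-13.7, -20.2, 13.5]
grip_width: 0.0127
grip_force: 12.0
```

send_rows([
  [[0,0,0],[0,0,0],-0.5],
  [[0,0,0],[0,0,0],-0.2],
  [[0,0,0],[0,0,0],-0.15],
  [[0,0,0],[0,0,0],-0.15],
  [[0,0,-0.7],[0,0,0],-0.15],
  [[0,0,-1],[0,0,0],-0.15],
  [[-0.5,0.2,-1],[0,0,0],-0.15],
  [[-1,0.5,-1],[0,0,0],-0.15],
  [[-1,0.5,-0.5],[0,0,0],-0.15],
  [[-1,0.5,0],[0,0,0],-0.15],
  [[-1,0.5,0],[0,0,0],-0.15],
  [[0,0,0],[0,0,0],-0.15],
])

```text
time_s: 31.8
ee_pos: [0.3338, 0.0404, 0.1736]
eef_rot: [-3.141, -0.001, -0.429]
force: [0.7, -0.2, 0.3]
grip_width: 0.04
grip_force: 0.0
```

```bash
python3 - <<'E'
from h import *
polar();c=look();t=camera("top")
a=cv2.resize(c["pixels"][160:240,295:395,::-1],(440,352),interpolation=cv2.INTER_CUBIC);b=cv2.resize(t["pixels"][165:290,295:400,::-1],(340,404),interpolation=cv2.INTER_CUBIC)
im=np.zeros((404,780,3),np.uint8);im[:352,:440]=a;im[:,440:]=b;cv2.imwrite("pics/f8.png",im)
for nm,lo,hi,z in(("brass",(18,100,70),(35,255,255),.067),("amber",(0,100,60),(17,255,255),.078)):
    for A,ce,p in blobs(t,lo,hi,(300,165,400,290),8): print("T",nm,A,ce.round(1),rect(t,p,z))
E
```

```text
r 0.2175 phi 167.4 yaw off -12.0 z 0.1736 F [ 0.7 -0.2  0.3] grip 0.04 q [ 0.01 -0.2   2.06  0.    1.28  2.01] t 31.8
brass 19 [329.5 196.8] [564.5  -1.3  39.8   5.1 103.8]
brass 12 [338.2 198.5] [546.5  -5.7   9.6   5.6 138.5]
brass 37 [368.1 219.6] [465.3   4.6  30.5   6.2 177.9]
brass 9 [378.3 226. ] [440.6   6.2  10.3   3.5 174.4]
amber 113 [338.3 196.6] [550.1 -11.5  47.3  29.5  97. ]
force tool xy -0.34 -0.06 grip 0.03988555073483501 0.0
T brass 48 [347.3 217.3] [564.9  -4.4  40.5   5.   97.7]
T brass 29 [361.4 224.3] [550.7 -33.1  25.6   4.4   7.5]
T brass 18 [346.3 226.7] [544.8  -1.6  10.4   5.9 135.5]
T brass 41 [347.1 264.5] [468.   -3.   28.4   4.1 179.8]
T brass 10 [346.5 277. ] [441.7  -1.9   8.    2.  179.9]
T amber 148 [349.3 225.3] [546.7  -7.7  47.2  28.6  97.6]
```

View pics/f8.png

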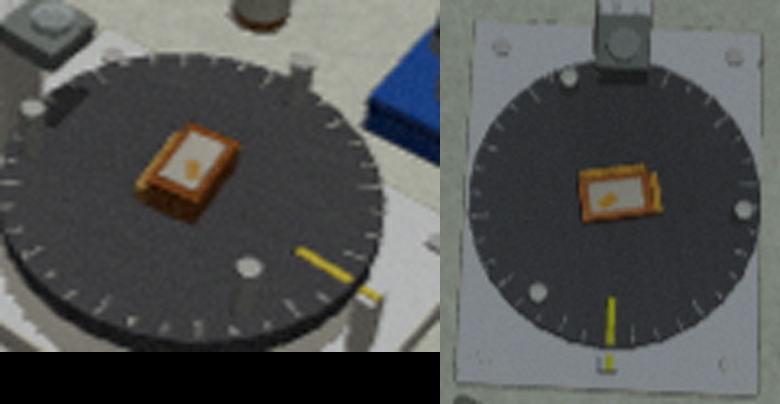

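The broad yellow mark at (611,320) lines up with the index at (608,362), and the block at (615,193) is still flush with both bars. The arm is clear, so I'm handing in.

```bash
python3 -c "
from station import *
print(hand_in())"
```

```text
the job is handed in; nothing more can be done
None
```

I handed the job in at about 32 s with the block flush against both brass stops, the stage turned clockwise to its end stop with the yellow mark on the index, and the arm clear; the hand-in returned no verdict.

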